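# Push the freshly painted plaque between two paint tins into the drying bay

### The job

The painted wooden plaque is still tacky on top, so push it by its bare wooden edges, flat on the table, through the narrow gap between the two fixed paint tins until it lies wholly inside the blue taped rectangle behind them. Do not lift or tip it or touch its painted top, and do not bump the tins with the gripper (the plaque itself may brush them). Leave the cup, bottle and brush alone, and finish with the hand clear of everything.

Things in the scene. Friction and masses are not known exactly. Their poses are not given: they have to be found in the camera images.
- plaque: loose plywood block, 92 mm along its own x, 110 mm along its own y, 22 mm thick, about 0.2 kg, green painted face on top with a yellow stripe and a white dot. Origin: centre of its underside; z up. It starts flat on the table at the gate's +y side, somewhat turned and off the centre line; it slides with ordinary friction and stops when no longer pushed
- painted_face: the green painted face fixed on the plaque: 80 x 98 x 2 mm raised layer, 6 mm in from the wooden edges, so its top is 24 mm above the table. Origin: centre of its underside. Not to be touched
- gate: two fixed round paint tins in black holders (red at its -x side, yellow at +x), each 70 mm across, 42 mm high, centres 85 mm either side of the origin along its x: the free gap is 100 mm, so the plaque's 92 mm width has 4 mm to spare each side. Origin: middle of the gap, on the table. Its y runs along the passage: the plaque starts at +y and goes to -y
- gap_mid (a point): middle of the gap, on the table; axes as the gate's
- bay (a point): centre of the taped rectangle, on the table, 130 mm beyond the middle of the gap (gate -y); axes as the gate's. Inside the 15 mm wide blue tape it measures 120 mm along x and 160 mm along y. The tape is flat and not felt
- corner0 (a point): upright edge of the plaque at its own +x +y corner, half-way up (11 mm)
- corner1 (a point): upright edge of the plaque at its own -x +y corner, half-way up (11 mm)
- corner2 (a point): upright edge of the plaque at its own -x -y corner, half-way up (11 mm)
- corner3 (a point): upright edge of the plaque at its own +x -y corner, half-way up (11 mm)
- cup: loose open red cup, 72 mm across the rim, 75 mm high, origin centre of its underside; bystander beyond the bay's +x side
- bottle: loose green bottle with white cap, 56 mm across, 130 mm high, origin centre of its underside; bystander at the +x side of where the plaque starts
- brush: loose blue-handled paint brush, 170 mm long, lying along its own x, about 20 mm high; bystander on the robot's side of the bay
Not all that is in view belongs to the job. Of the things that look like the plaque, the smallest one is meant.

How it is judged:
By the outcome, as a careful person would: the job done as asked, in the order asked, and still so for the second after the job is handed in, with the robot touching nothing.
It also fails if it takes over 72 s, if anything falls off the work surface, if the arm or the gripper's body presses on something with over 40 N, if the wrist force passes 120 N, or if a joint passes its speed limit or range.

### The arm

A 7-joint arm with a two-finger parallel gripper is mounted at the origin on the work surface. World frame = base frame: x ahead of the robot, y to its left, z up, the work surface at z = 0. Lengths are in m, angles in rad, forces in N, time in s.
With the tool pointing down it reaches from about 0.4 to 0.85 m from the base axis. Payload 4.5 kg.
Tool frame: the origin (TCP) lies where the fingers leave the gripper's body, on its centre line; the fingertips stand 64 mm ahead of it and the grasp point (between the pads) lies 45 mm ahead of it; z points along the fingers, y is the direction in which the jaws open and shut (so a half turn about z gives the same grasp; the last joint's range is limited). The gripper opens to 88 mm and grips with 3 to 60 N. Pads are 18 mm wide; open, the fingers measure 123 mm over their backs; the gripper's body (75 mm by 187 mm) begins 45 mm behind the grasp point.
Start: joints at [-1.116, 0.689, -0.195, 1.565, 0.157, 0.902, -0.215], TCP at [0.255, 0.571, 0.303] pointing down, gripper open.
Joint ranges: [-3.01, 3.01], [-0.46, 2.08], [-1.47, 1.51], [0.13, 2.56], [-1, 4.14], [0.04, 2.09], [-2.66, 2.66]. Speed limits (rad/s): [2.57, 2.57, 3.14, 3.14, 3.14, 3.14, 3.14].

### API

Orientations are given as a unit quaternion [x, y, z, w].
In Python, from plant import monitor, snapshot, workorder, finder gives the robot as it stands.
- The arm moves only by the tool carry_out, never from a script. Its argument "motion" is one flat list of numbers, 6 for each row, row after row: the shift along the tool's x, y, z in cm, then the turn, a rotation vector about the tool's x, y, z in rad. In form: [x, y, z, rx, ry, rz, x, y, z, rx, ry, rz, ...]. A call has 1 to 8 rows; each row shifts and turns the commanded pose from where the row before left it, along the tool's axes as they then stand; what a row does not reach is not made up. A row lasts 1/8 s, in which the tool goes at most 62.5 mm and 10.7 degrees, less where a joint would pass 70% of its speed; a pose out of reach is approached as far as the arm can. A call with a gripper value outside its range is refused whole. "hand" is the finger opening in cm, from 0 to 8.81, set as the call begins (left out, the last holds). The fingers move at their own pace and stop on an object; "grip_force" is the grip in N (left out, the last holds). Time passes only in rows, so rows that do not move let the fingers close. It gives the time, the measured TCP pose, the force and the opening at its end, in the units of the state.
- monitor.get_state(): the state, without advancing time (a new reading comes with each control period).
- snapshot(name): name is "scene" or "top" or "wrist"; returns a dict with "frame" (420x560x3 uint8, red, green, blue), "range_z" (420x560 float32, m along the optical axis (not along the pixel's ray), 0 where there is no reading), "fx", "fy", "cx", "cy" (pixels), "rvec" (rotation vector, rad) and "tvec" (3), from world to camera coordinates, as OpenCV has them; the wrist camera has in their place "hand_eye" (4x4, takes a point from camera to tool coordinates, whose origin is the TCP and whose axes are the flange's). Camera axes: x right, y down, z forward; pixel columns grow to the right and rows downward; lengths in m; the calibration is good to about 2 mm. A picture is of the moment at which its call begins: read the wrist's pose just before it.
- workorder.finish_job(): hands the job in, once; it reports no verdict.
Trained networks look in a picture, given as the dict that the camera call returned (one of the last four; its "shot" number tells which), for a name from the list of things; names that differ only in an ending like _2 or _b are one class to them, and where a whole thing is asked for, a point or a joint stands for the part that bears it (a point fixed in the world has none). Each returns a list of dicts, best first, with "p" (0 to 1); they miss things now and then, are a little off and sometimes report something else, mostly with a low value. They report only what shows in the picture. A call takes as long as a camera call. They do not tell look-alikes from the thing itself.
- finder.masks_of(picture, thing): "pixels" (420x560 bool, what is visible of it) and "extent" ([left, top, right, bottom] in pixels, round what is visible of it).
The state is a dict: "clock": time; "q": joint angles; "qd": joint speeds; "joint_torque": joint torques, N m; "tool_pos": TCP position; "eef_rot": TCP orientation; "contact_force": force on the tool from outside, world axes, zero at the start; "moment": the same for the moment, N m; "opening": opening from 0.0 (shut) to 1.0 (fully open).
Only numpy, scipy, OpenCV 4.12 (cv2) and the standard library are available. Lean on these libraries where they do the work, as an engineer would, in place of code of your own. Each camera call takes 0.05 s, during which the arm holds its last target. There are 200 camera calls.

## Working session

There is one attempt and no reset: what is moved stays moved. The work goes in short steps, Python scripts to look and compute and a tool call to move; the robot and the scene stay as the last step left them, time stands still between calls to the robot, and variables do not carry over. Pictures are saved under pics/ and viewed, about 8 in all and at most 12, crops included, and the job is handed in when it is done.

Besides the shell and the picture viewer there is one more tool, called after "Call:" as name(argument=value, ...) on one line, values as JSON. carry_out: Moves the arm, as the interface text tells. Its arguments: {"type":"object","properties":{"motion":{"type":"array"},"hand":{"type":"number"},"grip_force":{"type":"number"}},"required":["motion"]}

```bash
mkdir -p pics; ls; cat > h.py <<'E'
import numpy as np,cv2
from scipy.spatial.transform import Rotation as R
from plant import monitor,snapshot,workorder,finder
def save(p,n): cv2.imwrite('pics/'+n+'.png',p['frame'][:,:,::-1])
def w(p,m=None):
    z=p['range_z'];v,u=np.nonzero((z>0)&(m if m is not None else True))
    d=z[v,u];c=np.c_[(u-p['cx'])/p['fx']*d,(v-p['cy'])/p['fy']*d,d]
    return (c-np.ravel(p['tvec']))@R.from_rotvec(np.ravel(p['rvec'])).as_matrix()
E
python3 - <<'E'
from h import *
print(monitor.get_state())
p=snapshot('top');save(p,'top1')
s=snapshot('scene');save(s,'scene1')
for pic,nm in((p,'top'),(s,'scene')):
  for t in ['plaque','gate','cup','bottle','brush']:
    for r in finder.masks_of(pic,t)[:4]:
      P=w(pic,r['pixels']);
      if len(P)==0: continue
      print(nm,t,round(r['p'],2),r['extent'],'mean',P.mean(0).round(3),'min',P.min(0).round(3),'max',P.max(0).round(3))
E
```

```text
pics
{'clock': 0.0, 'q': array([-1.11618938,  0.68995393, -0.19450176,  1.56632633,  0.15732841,
        0.90251081, -0.21509148]), 'qd': array([ 0.00012847, -0.00031083,  0.00083721,  0.00062641, -0.00159723,
        0.00059199, -0.00011434]), 'joint_torque': array([ 7.79031816e-04, -5.27557468e+01, -1.26637179e+00, -1.53419155e+01,
       -5.26789797e-02,  6.99772747e-03,  1.79419330e-04]), 'tool_pos': array([0.25515182, 0.56998825, 0.3019331 ]), 'eef_rot': array([ 2.08806030e-01,  9.77956659e-01, -8.96055814e-04, -1.06989823e-04]), 'contact_force': array([-0.3103704 ,  0.03996773, -0.47165801]), 'moment': array([-0.03297113,  0.03385153,  0.03549117]), 'opening': 1.0026512568690154}
top plaque 0.83 [80.6, 156.2, 164.5, 220.6] mean [0.534 0.365 0.029] min [ 0.472  0.291 -0.007] max [0.611 0.453 0.038]
top plaque 0.71 [184.0, 199.2, 246.6, 250.5] mean [0.468 0.178 0.022] min [ 0.421  0.122 -0.006] max [0.521 0.239 0.029]
top plaque 0.69 [127.8, 281.2, 216.5, 377.5] mean [0.262 0.252 0.03 ] min [ 0.172  0.167 -0.007] max [0.355 0.348 0.039]
top gate 0.88 [272.7, 154.7, 413.5, 292.6] 
[... 618 characters left out ...]
 mean [0.485 0.178 0.021] min [ 0.421  0.123 -0.   ] max [0.524 0.236 0.028]
scene plaque 0.57 [377.1, 182.0, 458.7, 227.2] mean [0.555 0.362 0.028] min [ 0.436  0.292 -0.002] max [0.605 0.443 0.036]
scene gate 0.68 [147.1, 163.7, 285.6, 253.3] mean [ 0.507 -0.036  0.018] min [ 0.298 -0.219 -0.002] max [0.624 0.068 0.047]
scene cup 0.83 [174.8, 228.0, 212.0, 277.9] mean [ 0.658 -0.111  0.047] min [ 0.571 -0.164 -0.002] max [ 0.692 -0.076  0.078]
scene bottle 0.85 [349.4, 199.6, 382.0, 260.2] mean [0.671 0.217 0.069] min [ 0.487  0.195 -0.002] max [0.686 0.298 0.132]
scene brush 0.86 [125.0, 164.2, 198.7, 199.8] mean [ 0.374 -0.186  0.014] min [ 0.299 -0.271 -0.003] max [ 0.415 -0.11   0.024]
```

View pics/top1.png

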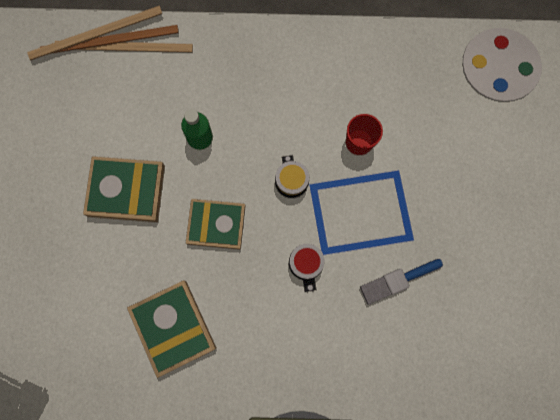

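```bash
cat >> h.py <<'E'
def plaque(p):
    # smallest look-alike: points at painted height; wooden rim at 22mm
    best=None
    for r in finder.masks_of(p,'plaque'):
        P=w(p,r['pixels']);P=P[(P[:,2]>.015)&(P[:,2]<.045)]
        if len(P)<50: continue
        hh=cv2.minAreaRect((P[:,:2]*1000).astype(np.float32))
        a=hh[1][0]*hh[1][1]
        if best is None or a<best[0]: best=(a,hh,r)
    return best
def tins(p):
    P=w(p);f=p['frame'][p['range_z']>0].astype(int)
    hsv=cv2.cvtColor(p['frame'],cv2.COLOR_RGB2HSV)[p['range_z']>0].astype(int)
    out=[]
    for lo,hi in((0,8),(20,35)):
        m=(hsv[:,0]>=lo)&(hsv[:,0]<=hi)&(hsv[:,1]>120)&(P[:,2]>.036)&(P[:,2]<.05)&(abs(P[:,0]-.5)<.12)&(P[:,1]<.09)&(P[:,1]>-.1)
        Q=P[m];c=cv2.minEnclosingCircle((Q[:,:2]*1000).astype(np.float32)) if m.any() else None
        out.append((m.sum(),c))
    return out
E
python3 - <<'E'
from h import *
p=snapshot('top')
b=plaque(p);print(b[:2]);print(cv2.boxPoints(b[1]).round(1));print(tins(p))
hsv=cv2.cvtColor(p['frame'],cv2.COLOR_RGB2HSV);
m=(hsv[...,0]>95)&(hsv[...,0]<125)&(hsv[...,1]>120)
n,l,st,_=cv2.connectedComponentsWithStats(m.astype(np.uint8))
for i in range(1,n):
  if st[i,4]>60:
    P=w(p,l==i);print(st[i],cv2.minAreaRect((P[:,:2]*1000).astype(np.float32)),P[:,2].mean().round(3))
E
```

```text
(10131.94181620609, ((470.3218688964844, 178.507080078125), (109.82255554199219, 92.25738525390625), 86.4158706665039))
[[420.9 126.6]
 [512.9 120.8]
 [519.8 230.4]
 [427.7 236.2]]
[(np.int64(470), ((398.48089599609375, -4.193483829498291), 25.308738708496094)), (np.int64(485), ((565.5732421875, 27.426982879638672), 25.6473445892334))]
[494  79  14  12 136] ((789.54638671875, -414.23272705078125), (27.704627990722656, 27.782894134521484), 20.553407669067383) 0.006
[ 310  171  103   83 1788] ((506.3119812011719, -116.36882019042969), (147.84259033203125, 188.64547729492188), 10.62823486328125) -0.0
[405 259  37  22 313] ((389.63134765625, -237.14605712890625), (16.348968505859375, 78.63897705078125), 24.25973129272461) 0.018
```

The top view shows the smallest plaque at px (215,224). The tins are at (292,178) for yellow and (307,262) for red, and the bay is at (361,212). The gate mid works out at (482, 11.6) mm with its x axis at 10.65°, and the tape rectangle agrees with that. In gate axes the plaque sits at x = +19.5 mm, y = +166 mm, turned −14.3°.

Plan:
1. Push its +x side with two fingers, turning and shifting it at once.
2. Push its rear edge through the gap.

```bash
cat >> h.py <<'E'
A=np.radians(10.65);G0=np.array([482.,11.6]);GX=np.array([np.cos(A),np.sin(A)]);GY=np.array([-GX[1],GX[0]])
def g2w(x,y): return G0+x*GX+y*GY          # mm
def w2g(P): d=np.asarray(P)-G0; return np.array([d@GX,d@GY])
def rows(wps,start=None):
    """wps: (x mm,y mm,z mm,yaw deg of tool y,nrows)"""
    if start is None:
        s=monitor.get_state();p=s['tool_pos']*1000;Rc=R.from_quat(s['eef_rot'])
    else: p,Rc=np.array(start[:3],float),Rt(start[3])
    for x,y,z,yaw,n in wps:
        T=np.array([x,y,z]);Rd=Rt(yaw);dr=(Rc.inv()*Rd).as_rotvec()/n;d=(T-p)/n
        for i in range(n):
            print(np.r_[Rc.inv().apply(d)/10,dr].round(3).tolist());Rc=Rc*R.from_rotvec(dr)
        p=T;print('--')
def Rt(yaw):
    a=np.radians(yaw);y=np.array([np.cos(a),np.sin(a),0]);z=np.array([0,0,-1.])
    return R.from_matrix(np.c_[np.cross(y,z),y,z])
def pose():
    s=monitor.get_state();M=R.from_quat(s['eef_rot']).as_matrix()
    print(s['clock'],'pos',(s['tool_pos']*1000).round(1),'gate',w2g(s['tool_pos'][:2]*1000).round(1),'yaw',np.degrees(np.arctan2(M[1,1],M[0,1])).round(2),'z',M[:,2].round(3),'F',s['contact_force'].round(1),'op',s['opening'])
E
python3 -c "
from h import *
rows([(541,186,302,86.4,8),(541,186,71,86.4,6)])"
```

```text
[-5.223, -2.928, 0.009, 0.0, -0.0, -0.045]
[-5.087, -3.159, 0.009, 0.0, -0.0, -0.045]
[-4.941, -3.383, 0.009, 0.0, -0.0, -0.045]
[-4.784, -3.601, 0.009, 0.0, -0.0, -0.045]
[-4.619, -3.811, 0.009, 0.0, -0.0, -0.045]
[-4.443, -4.014, 0.009, 0.0, -0.0, -0.045]
[-4.259, -4.209, 0.009, 0.0, -0.0, -0.045]
[-4.067, -4.395, 0.009, 0.0, -0.0, -0.045]
--
[-0.0, 0.0, 3.85, -0.0, -0.0, 0.0]
[-0.0, 0.0, 3.85, -0.0, -0.0, 0.0]
[-0.0, 0.0, 3.85, -0.0, -0.0, 0.0]
[-0.0, 0.0, 3.85, -0.0, -0.0, 0.0]
[-0.0, 0.0, 3.85, -0.0, -0.0, 0.0]
[-0.0, 0.0, 3.85, -0.0, -0.0, 0.0]
--
```

Call:
carry_out(motion=[-5.22,-2.93,0,0,0,-0.045,-5.09,-3.16,0,0,0,-0.045,-4.94,-3.38,0,0,0,-0.045,-4.78,-3.6,0,0,0,-0.045,-4.62,-3.81,0,0,0,-0.045,-4.44,-4.01,0,0,0,-0.045,-4.26,-4.21,0,0,0,-0.045,-4.07,-4.4,0,0,0,-0.045], hand=4.0, grip_force=30)

```text
clock: 1.7
tool_pos: [0.5425, 0.1846, 0.303]
eef_rot: [0.03, 1.0, 0.0, 0.0]
contact_force: [0.0, 0.4, -0.1]
opening: 0.455
```

Call:
carry_out(motion=[0,0,0,0,0,0,0,0,0,0,0,0])

```text
clock: 1.95
tool_pos: [0.541, 0.1868, 0.3027]
eef_rot: [0.03, 1.0, 0.001, -0.0]
contact_force: [-1.3, -0.0, 0.3]
opening: 0.452
```

```bash
python3 -c "
from h import *
pose()
rows([(541,186,71,86.4,8)])
p=snapshot('wrist');save(p,'w1');print(p['hand_eye'])
"
```

```text
1.95 pos [541.  186.8 302.7] gate [ 90.4 161.3] yaw 86.5 z [-0.     0.001 -1.   ] F [-1.3 -0.   0.3] op 0.45178575380843417
[-0.002, -0.013, 2.896, 0.0, -0.0, 0.0]
[-0.002, -0.013, 2.896, 0.0, -0.0, 0.0]
[-0.002, -0.012, 2.896, 0.0, -0.0, 0.0]
[-0.002, -0.012, 2.896, 0.0, -0.0, 0.0]
[-0.001, -0.011, 2.896, 0.0, -0.0, 0.0]
[-0.001, -0.011, 2.896, 0.0, -0.0, 0.0]
[-0.001, -0.011, 2.896, 0.0, -0.0, 0.0]
[-0.001, -0.01, 2.896, 0.0, -0.0, 0.0]
--
[[-8.92552783e-04 -9.65460257e-01 -2.60548837e-01  6.62376202e-02]
 [ 9.99999587e-01 -9.06007659e-04 -6.84632796e-05 -9.16545936e-05]
 [-1.69960666e-04 -2.60548790e-01  9.65460667e-01 -8.17780908e-02]
 [ 0.00000000e+00  0.00000000e+00  0.00000000e+00  1.00000000e+00]]
```

Call:
carry_out(motion=[0,0,2.89,0,0,0,0,0,2.89,0,0,0,0,0,2.89,0,0,0,0,0,2.89,0,0,0,0,0,2.89,0,0,0,0,0,2.89,0,0,0,0,0,2.89,0,0,0,0,0,2.89,0,0,0])

```text
clock: 3.0
tool_pos: [0.5404, 0.189, 0.0709]
eef_rot: [0.029, 1.0, 0.001, -0.0]
contact_force: [0.3, 0.5, 0.4]
opening: 0.455
```

Call:
carry_out(motion=[0.3,0,0,0,0,0,0.3,0,0,0,0,0,0,0,0,0,0,0])

```text
clock: 3.38
tool_pos: [0.5354, 0.1875, 0.0728]
eef_rot: [0.03, 1.0, 0.001, 0.001]
contact_force: [-0.5, -0.2, -0.2]
opening: 0.455
```

```bash
python3 -c "
from h import *
pose()
p=snapshot('top');b=plaque(p);print(b[:2],cv2.boxPoints(b[1]))
s=snapshot('wrist');save(s,'w2')
"
```

```text
3.375 pos [535.4 187.5  72.8] gate [ 85. 163.] yaw 86.58 z [ 0.001  0.001 -1.   ] F [-0.5 -0.2 -0.2] op 0.4545309610188118
(17962.669479340548, ((263.0543212890625, 254.19720458984375), (146.14952087402344, 122.90611267089844), 27.368371963500977)) [[169.90831 275.17862]
 [226.40942 166.02946]
 [356.20032 233.21579]
 [299.69922 342.36493]]
```

View pics/w2.png

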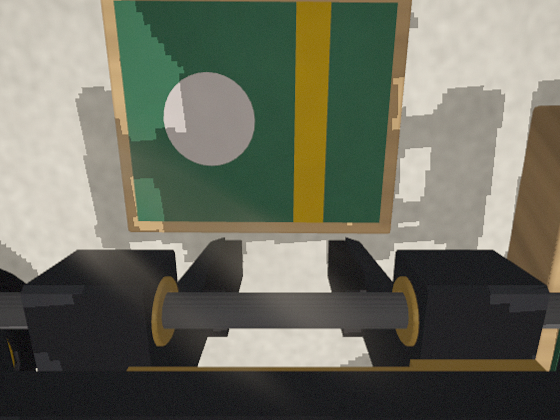

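The wrist view shows the plaque edge at row 230, columns 132–392. Both fingertips, at about (225,240) and (345,240), stand squarely about 10 mm short of it.

```bash
cat >> h.py <<'E'
def wristw():
    s=monitor.get_state();p=snapshot('wrist');H=np.array(p['hand_eye'])
    W=np.eye(4);W[:3,:3]=R.from_quat(s['eef_rot']).as_matrix();W[:3,3]=s['tool_pos'];C=np.linalg.inv(W@H)
    p['rvec']=R.from_matrix(C[:3,:3]).as_rotvec();p['tvec']=C[:3,3];return p
E
python3 -c "
from h import *
f=g2w(55,181.6)
rows([(526,188,72,86.4,3),(f[0],f[1],72,100.65,8)])
"
```

```text
[0.33, 0.018, 0.013, 0.0, 0.0, 0.001]
[0.33, 0.018, 0.013, 0.0, 0.0, 0.001]
[0.33, 0.018, 0.014, 0.0, 0.0, 0.001]
--
[0.303, 0.134, 0.0, -0.0, -0.0, -0.031]
[0.299, 0.144, 0.0, -0.0, -0.0, -0.031]
[0.294, 0.153, 0.0, -0.0, -0.0, -0.031]
[0.289, 0.162, 0.0, -0.0, -0.0, -0.031]
[0.284, 0.171, 0.0, -0.0, -0.0, -0.031]
[0.278, 0.179, 0.0, -0.0, -0.0, -0.031]
[0.273, 0.188, 0.0, -0.0, -0.0, -0.031]
[0.267, 0.196, -0.0, -0.0, -0.0, -0.031]
--
```

Call:
carry_out(motion=[0.33,0,0,0,0,0,0.33,0,0,0,0,0,0.33,0,0,0,0,0])

```text
clock: 3.9
tool_pos: [0.5258, 0.1873, 0.0717]
eef_rot: [0.03, 1.0, 0.0, 0.001]
contact_force: [1.8, -1.1, 2.1]
opening: 0.454
```

Call:
carry_out(motion=[0.3,0.13,0,0,0,-0.031,0.3,0.14,0,0,0,-0.031,0.29,0.15,0,0,0,-0.031,0.29,0.16,0,0,0,-0.031,0.28,0.17,0,0,0,-0.031,0.28,0.18,0,0,0,-0.031,0.27,0.19,0,0,0,-0.031,0.27,0.2,0,0,0,-0.031])

```text
clock: 4.9
tool_pos: [0.5018, 0.1994, 0.0715]
eef_rot: [-0.094, 0.996, -0.0, -0.0]
contact_force: [2.8, -0.5, 1.1]
opening: 0.456
```

Call:
carry_out(motion=[0,0,0,0,0,0,0,0,0,0,0,0])

```text
clock: 5.15
tool_pos: [0.5014, 0.1994, 0.0713]
eef_rot: [-0.094, 0.996, -0.0, -0.001]
contact_force: [0.0, -0.7, -0.2]
opening: 0.454
```

```bash
python3 -c "
from h import *
pose()
p=wristw();save(p,'w3')
P=w(p);c=p['frame'][p['range_z']>0]
hsv=cv2.cvtColor(p['frame'],cv2.COLOR_RGB2HSV)[p['range_z']>0]
m=(P[:,2]>.014)&(P[:,2]<.032)&(hsv[:,2]>30)
Q=np.array([w2g(q) for q in P[m][:,:2]*1000]);r=cv2.minAreaRect(Q.astype(np.float32));print(r)
k=(abs(Q[:,1]-170)<15)&(Q[:,0]>20);print('face +x',np.percentile(Q[k,0],[50,99,100]))
"
```

```text
5.15 pos [501.4 199.4  71.3] gate [ 53.8 181. ] yaw 100.74 z [-0.001 -0.    -1.   ] F [ 0.  -0.7 -0.2] op 0.4537073920711918
((11.147838592529297, 209.10752868652344), (209.82601928710938, 123.8412857055664), 76.3395767211914)
face +x [32.01310625 58.58366657 63.06659467]
```

View pics/w3.png

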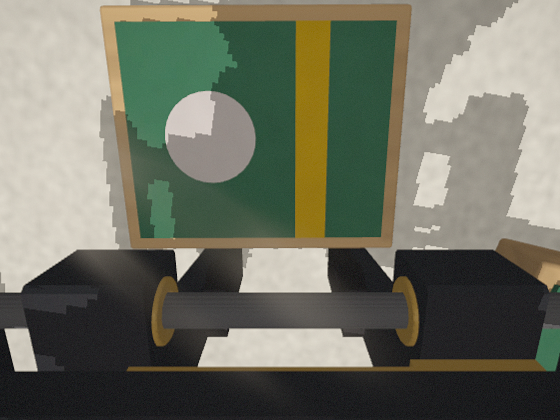

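The plaque is now flush against both fingers and still at columns 132–392, so it didn't slip. Next I back off, rise and go round behind it.

```bash
python3 -c "
from h import *
a=g2w(84,181);f=g2w(0,262)
rows([(a[0],a[1],72,100.65,2),(a[0],a[1],150,100.65,2),(f[0],f[1],150,10.65,12)])
"
```

```text
[-1.51, 0.005, -0.036, -0.0, -0.001, 0.001]
[-1.51, 0.006, -0.036, -0.0, -0.001, 0.001]
--
[-0.0, 0.0, -3.9, 0.0, 0.0, 0.0]
[-0.0, 0.0, -3.9, 0.0, 0.0, 0.0]
--
[0.7, 0.675, -0.0, 0.0, 0.0, 0.131]
[0.782, 0.578, -0.0, 0.0, 0.0, 0.131]
[0.851, 0.471, -0.0, 0.0, 0.0, 0.131]
[0.905, 0.356, -0.0, 0.0, 0.0, 0.131]
[0.944, 0.235, -0.0, 0.0, 0.0, 0.131]
[0.966, 0.109, -0.0, 0.0, 0.0, 0.131]
[0.972, -0.018, -0.0, 0.0, 0.0, 0.131]
[0.962, -0.144, -0.0, 0.0, 0.0, 0.131]
[0.935, -0.269, -0.0, 0.0, 0.0, 0.131]
[0.891, -0.388, -0.0, 0.0, 0.0, 0.131]
[0.833, -0.501, -0.0, 0.0, 0.0, 0.131]
[0.761, -0.606, -0.0, 0.0, 0.0, 0.131]
--
```

Call:
carry_out(motion=[-1.5,0,0,0,0,0,-1.5,0,0,0,0,0,0,0,-3.9,0,0,0,0,0,-3.9,0,0,0])

```text
clock: 5.7
tool_pos: [0.5306, 0.2043, 0.1496]
eef_rot: [-0.093, 0.996, -0.001, -0.001]
contact_force: [0.2, -0.2, 0.8]
opening: 0.455
```

Call:
carry_out(motion=[0.7,0.68,0,0,0,0.131,0.78,0.58,0,0,0,0.131,0.85,0.47,0,0,0,0.131,0.9,0.36,0,0,0,0.131,0.94,0.24,0,0,0,0.131,0.97,0.11,0,0,0,0.131])

```text
clock: 6.45
tool_pos: [0.4818, 0.2368, 0.1492]
eef_rot: [0.297, 0.955, -0.001, -0.001]
contact_force: [-0.6, -0.3, 0.4]
opening: 0.452
```

Call:
carry_out(motion=[0.97,-0.02,0,0,0,0.131,0.96,-0.14,0,0,0,0.131,0.94,-0.27,0,0,0,0.131,0.89,-0.39,0,0,0,0.131,0.83,-0.5,0,0,0,0.131,0.76,-0.61,0,0,0,0.131,0,0,0,0,0,0])

```text
clock: 7.32
tool_pos: [0.4328, 0.2693, 0.1493]
eef_rot: [0.637, 0.771, -0.001, -0.0]
contact_force: [0.0, 0.2, -0.9]
opening: 0.45
```

```bash
cat >> h.py <<'E'
def fit(p,name):
    """plaque rectangle in gate axes from colour-free height band"""
    P=w(p)*[1000,1000,1];Q=(P[:,:2]-G0)@np.c_[GX,GY]
    sat=cv2.cvtColor(p['frame'],cv2.COLOR_RGB2HSV)[p['range_z']>0]
    m=(P[:,2]>.014)&(P[:,2]<.033)&(abs(Q[:,0])<85)&(Q[:,1]<235)&(Q[:,1]>-230)&(sat[:,1]>60)
    im=np.zeros(p['range_z'].shape,np.uint8);im[p['range_z']>0]=m
    n,l,st,_=cv2.connectedComponentsWithStats(im);k=1+st[1:,4].argmax()
    S=Q[(l[p['range_z']>0]==k)];print(st[k],cv2.minAreaRect(S.astype(np.float32)));save(p,name)
    g=m&(sat[:,0]>45)&(sat[:,0]<90)&(sat[:,1]>90)
    print('paint',cv2.minAreaRect(Q[g].astype(np.float32)))
E
python3 -c "
from h import *
pose();p=snapshot('top');fit(p,'top2');b=plaque(p);print(b[1],w2g(b[1][0]))
"
```

```text
7.325 pos [432.8 269.3 149.3] gate [ -0.7 262.3] yaw 10.8 z [-0.002 -0.001 -1.   ] F [ 0.   0.2 -0.9] op 0.4501935324868293
[ 186  210   61   53 2249] ((-5.151317596435547, 169.43173217773438), (92.76530456542969, 109.89649963378906), 0.20695221424102783)
paint ((6.637186050415039, 106.17389678955078), (89.27722930908203, 234.44647216796875), 9.88692569732666)
((445.6170349121094, 177.2022705078125), (92.76533508300781, 109.980224609375), 10.856954574584961) [ -5.15144955 169.47358117]
```

View pics/top2.png

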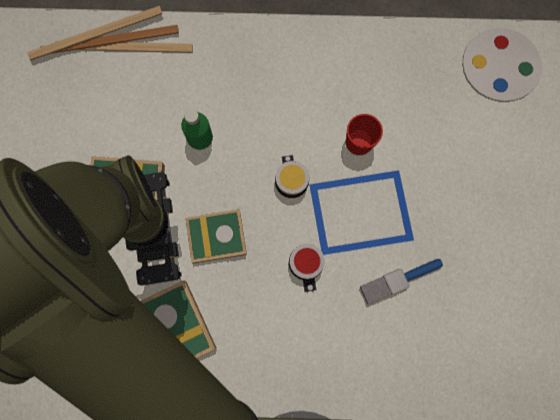

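Top view: the plaque at px (215,236) is aligned to 0.2° but sits at gate x = −5.2 mm. The fingers are evidently about 13 mm thick to the contact face. I'll recover the 5 mm with a slanted rear push before it enters the gap, then check.

```bash
python3 -c "
from h import *
a=g2w(-6,262);b=g2w(-6,239);c=g2w(0,187)
rows([(a[0],a[1],72,10.65,3),(b[0],b[1],72,10.65,3),(c[0],c[1],72,10.65,10)])
"
```

```text
[0.017, -0.209, 2.581, -0.0, 0.0, 0.001]
[0.016, -0.209, 2.581, -0.0, 0.0, 0.001]
[0.015, -0.21, 2.581, -0.0, 0.0, 0.001]
--
[-0.767, 0.0, -0.0, 0.0, -0.0, 0.0]
[-0.767, 0.0, -0.0, 0.0, -0.0, 0.0]
[-0.767, 0.0, -0.0, 0.0, -0.0, 0.0]
--
[-0.52, 0.06, 0.0, 0.0, 0.0, 0.0]
[-0.52, 0.06, 0.0, 0.0, 0.0, 0.0]
[-0.52, 0.06, 0.0, 0.0, 0.0, 0.0]
[-0.52, 0.06, 0.0, 0.0, 0.0, 0.0]
[-0.52, 0.06, 0.0, 0.0, 0.0, 0.0]
[-0.52, 0.06, 0.0, 0.0, 0.0, 0.0]
[-0.52, 0.06, 0.0, 0.0, 0.0, 0.0]
[-0.52, 0.06, 0.0, 0.0, 0.0, 0.0]
[-0.52, 0.06, 0.0, 0.0, 0.0, 0.0]
[-0.52, 0.06, 0.0, 0.0, 0.0, 0.0]
--
```

Call:
carry_out(motion=[0,-0.2,2.58,0,0,0.001,0,-0.2,2.58,0,0,0.001,0,-0.2,2.58,0,0,0.001,0,0,0,0,0,0,-0.77,0,0,0,0,0,-0.77,0,0,0,0,0,-0.77,0,0,0,0,0])

```text
clock: 8.3
tool_pos: [0.4329, 0.2445, 0.0729]
eef_rot: [0.64, 0.769, 0.001, 0.0]
contact_force: [-0.6, -0.0, 0.4]
opening: 0.451
```

Call:
carry_out(motion=[-0.52,0.05,0,0,0,0,-0.52,0.06,0,0,0,0,-0.52,0.06,0,0,0,0,-0.52,0.06,0,0,0,0,-0.52,0.06,0,0,0,0,-0.52,0.06,0,0,0,0,-0.52,0.06,0,0,0,0,-0.52,0.06,0,0,0,0])

```text
clock: 9.3
tool_pos: [0.4445, 0.2048, 0.0721]
eef_rot: [0.64, 0.769, -0.0, -0.0]
contact_force: [0.2, 1.9, 1.1]
opening: 0.455
```

Call:
carry_out(motion=[0,0,0,0,0,0,0,0,0,0,0,0])

```text
clock: 9.55
tool_pos: [0.4445, 0.2047, 0.072]
eef_rot: [0.64, 0.769, -0.0, 0.0]
contact_force: [-0.8, 0.5, 0.0]
opening: 0.448
```

```bash
python3 -c "
from h import *
pose();p=snapshot('top');fit(p,'top3');b=plaque(p);print(b[1],w2g(b[1][0]))
"
```

```text
9.55 pos [444.5 204.7  72. ] gate [ -1.2 196.7] yaw 10.45 z [-0.    -0.001 -1.   ] F [-0.8  0.5  0. ] op 0.44772020474881197
[ 213  205   53   52 1898] ((-1.4629631042480469, 123.58412170410156), (98.41963958740234, 92.77940368652344), 89.94364166259766)
paint ((6.215995788574219, 95.60320281982422), (91.60737609863281, 155.92723083496094), 13.314559936523438)
((457.44097900390625, 132.5440673828125), (92.13733673095703, 98.8026351928711), 10.328058242797852) [ -1.78441968 123.39946837]
```

View pics/top3.png

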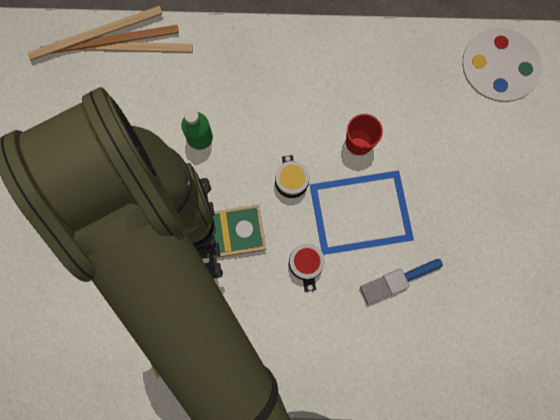

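The slanted push worked: plaque at px (240,230), gate x about −1.5, angle about 0°, front at y = 74. I'll take out the last 1.5 mm on the way to the gap mouth.

Call:
carry_out(motion=[-0.5,0.04,0,0,0,-0.002,-0.5,0.04,0,0,0,0,-0.5,0.04,0,0,0,0,-0.5,0.03,0,0,0,0,-0.5,0,0,0,0,0,-0.5,0,0,0,0,0,-0.3,0,0,0,0,0,0,0,0,0,0,0])

```text
clock: 10.65
tool_pos: [0.4521, 0.1726, 0.0721]
eef_rot: [0.639, 0.769, -0.0, 0.0]
contact_force: [0.2, 0.3, -0.6]
opening: 0.458
```

```bash
python3 -c "
from h import *
pose();p=snapshot('top');fit(p,'top4')
f=g2w(0.3,75);e=g2w(0.3,-63)
rows([(*f,72,10.65,8),(*e,72,10.65,16)])
"
```

```text
10.65 pos [452.1 172.6  72.1] gate [  0.3 163.7] yaw 10.56 z [-0. -0. -1.] F [ 0.2  0.3 -0.6] op 0.4580286856860398
[ 231  202   51   52 1765] ((-0.045467376708984375, 89.47694396972656), (94.85984802246094, 92.6176528930664), 89.9122085571289)
paint ((2.4904136657714844, 69.59376525878906), (81.09337615966797, 132.57777404785156), 7.233724594116211)
[-1.112, 0.001, 0.002, -0.0, 0.0, -0.0]
[-1.112, 0.001, 0.002, -0.0, 0.0, -0.0]
[-1.112, 0.0, 0.002, -0.0, 0.0, -0.0]
[-1.112, 0.0, 0.002, -0.0, 0.0, -0.0]
[-1.112, 0.0, 0.002, -0.0, 0.0, -0.0]
[-1.112, -0.0, 0.002, -0.0, 0.0, -0.0]
[-1.112, -0.0, 0.002, -0.0, 0.0, -0.0]
[-1.112, -0.0, 0.002, -0.0, 0.0, -0.0]
--
[-0.862, 0.0, 0.0, -0.0, 0.0, -0.0]
[-0.862, 0.0, 0.0, -0.0, 0.0, -0.0]
[-0.862, 0.0, 0.0, -0.0, 0.0, -0.0]
[-0.862, 0.0, 0.0, -0.0, 0.0, -0.0]
[-0.862, 0.0, 0.0, -0.0, 0.0, -0.0]
[-0.862, 0.0, 0.0, -0.0, 0.0, -0.0]
[-0.862, 0.0, 0.0, -0.0, 0.0, -0.0]
[-0.862, 0.0, 0.0, -0.0, 0.0, -0.0]
[-0.862, 0.0, 0.0, -0.0, 0.0, -0.0]
[-0.862, 0.0, 0.0, -0.0, 0.0, -0.0]
[-0.862, 0.0, 0.0, -0.0, 0.0, -0.0]
[-0.862, 0.0, 0.0, -0.0, 0.0, -0.0]
[-0.862, 0.0, 0.0, -0.0, 0.0, -0.0]
[-0.862, 0.0, 0.0, -0.0, 0.0, -0.0]
[-0.862, 0.0, 0.0, -0.0, 0.0, -0.0]
[-0.862, 0.0, 0.0, -0.0, 0.0, -0.0]
--
```

It is centred (x = 0.0, 0.1°). Now straight through, moderately slowly.

Call:
carry_out(motion=[-0.7,0,0,0,0,0,-0.7,0,0,0,0,0,-0.7,0,0,0,0,0,-0.7,0,0,0,0,0,-0.7,0,0,0,0,0,-0.7,0,0,0,0,0,-0.5,0,0,0,0,0,0,0,0,0,0,0])

```text
clock: 11.7
tool_pos: [0.4608, 0.1261, 0.0721]
eef_rot: [0.639, 0.769, -0.0, 0.0]
contact_force: [-1.0, 0.1, -0.9]
opening: 0.455
```

```bash
python3 -c "
from h import *
pose();p=snapshot('top');fit(p,'top5');P=w(p)*[1000,1000,1];Q=(P[:,:2]-G0)@np.c_[GX,GY]
h=cv2.cvtColor(p['frame'],cv2.COLOR_RGB2HSV)[p['range_z']>0]
m=(abs(Q[:,0])<49)&(Q[:,1]<85)&(Q[:,1]>-30)&(P[:,2]>.014)&(P[:,2]<.033)&(h[:,1]>60)
print(cv2.minAreaRect(Q[m].astype(np.float32)))"
```

```text
11.7 pos [460.8 126.1  72.1] gate [  0.3 116.5] yaw 10.54 z [-0. -0. -1.] F [-1.   0.1 -0.9] op 0.4552153879041853
[ 260  186   45   63 1497] ((12.680747985839844, 33.40972137451172), (85.86201477050781, 124.53080749511719), 84.35072326660156)
paint ((6.257404327392578, 32.220123291015625), (59.466190338134766, 87.53480529785156), 89.71612548828125)
((1.0542144775390625, 35.605979919433594), (82.55235290527344, 95.29053497314453), 89.84517669677734)
```

Call:
carry_out(motion=[-0.7,0,0,0,0,-0.002,-0.7,0,0,0,0,0,-0.7,0,0,0,0,0,-0.7,0,0,0,0,0,-0.7,0,0,0,0,0,-0.7,0,0,0,0,0,-0.7,0,0,0,0,0,0,0,0,0,0,0])

```text
clock: 12.75
tool_pos: [0.4699, 0.0777, 0.0722]
eef_rot: [0.639, 0.77, -0.0, 0.0]
contact_force: [0.4, 0.1, -0.1]
opening: 0.452
```

```bash
python3 -c "
from h import *
pose();p=snapshot('top');save(p,'top6');q=snapshot('scene');cv2.imwrite('pics/c6.png',np.hstack([cv2.resize(p['frame'][120:320,180:460,::-1],(400,286)),cv2.resize(q['frame'][120:320,100:380,::-1],(400,286))]))"
```

```text
12.75 pos [469.9  77.7  72.2] gate [ 0.4 67.2] yaw 10.63 z [ 0.    -0.001 -1.   ] F [ 0.4  0.1 -0.1] op 0.452424995273463
```

View pics/c6.png

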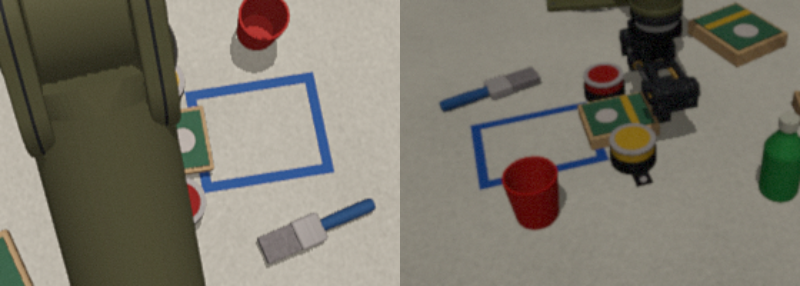

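The plaque is part-way through, with its front past the tins in both views and no side force. Before the fingers enter I'll check their actual width at tin height.

```bash
python3 -c "
from h import *
p=snapshot('wrist');z=p['range_z'];v,u=np.nonzero((z>0)&(z<.16));d=z[v,u]
c=np.c_[(u-p['cx'])/p['fx']*d,(v-p['cy'])/p['fy']*d,d,np.ones(len(d))]@np.array(p['hand_eye']).T*1000
for a in range(-30,65,8):
  q=c[(c[:,2]>=a)&(c[:,2]<a+8)&(abs(c[:,0])<40)]
  if len(q)>5: print(a,len(q),'y',np.percentile(q[:,1],[1,99]).round(0),'x',np.percentile(q[:,0],[1,99]).round(0))
"
```

```text
-30 22398 y [-50.  51.] x [16. 34.]
-22 16630 y [-61.  59.] x [12. 34.]
-14 5516 y [-60.  51.] x [ 4. 34.]
-6 1793 y [-78.  78.] x [-5. 34.]
2 605 y [-28.  28.] x [-10.   5.]
10 500 y [-34.  34.] x [-11.  11.]
18 1545 y [-35.  36.] x [-9. 11.]
26 921 y [-35.  36.] x [ 3. 11.]
34 982 y [-35.  35.] x [-3. 11.]
42 4604 y [-35.  35.] x [-40.  11.]
50 1007 y [-33.  33.] x [-13.  11.]
58 880 y [-31.  31.] x [-13.  11.]
```

The fingers are ±36 mm at tin height, so there is 14 mm clear on each side. Pushing on.

Call:
carry_out(motion=[-0.8,0,0,0,0,0,-0.8,0,0,0,0,0,-0.8,0,0,0,0,0,-0.8,0,0,0,0,0,-0.8,0,0,0,0,0,-0.8,0,0,0,0,0,-0.8,0,0,0,0,0,-0.8,0,0,0,0,0])

```text
clock: 13.9
tool_pos: [0.4817, 0.0153, 0.0721]
eef_rot: [0.638, 0.77, 0.0, -0.0]
contact_force: [0.1, -0.1, -0.5]
opening: 0.452
```

```bash
python3 -c "
from h import *
pose()"
```

```text
13.9 pos [481.7  15.3  72.1] gate [0.4 3.7] yaw 10.72 z [ 0.  0. -1.] F [ 0.1 -0.1 -0.5] op 0.45169081236259245
```

Call:
carry_out(motion=[-0.9,0,0,0,0,0,-0.9,0,0,0,0,0,-0.9,0,0,0,0,0,-0.9,0,0,0,0,0,-0.9,0,0,0,0,0,-0.9,0,0,0,0,0,-0.8,0,0,0,0,0,-0.4,0,0,0,0,0])

```text
clock: 14.9
tool_pos: [0.494, -0.0497, 0.0721]
eef_rot: [0.638, 0.77, -0.0, 0.0]
contact_force: [1.6, 1.9, 0.9]
opening: 0.455
```

Call:
carry_out(motion=[0,0,0,0,0,0,0.6,0,0,0,0,0,0.8,0,0,0,0,0,0,0,0,0,0,0])

```text
clock: 15.4
tool_pos: [0.4911, -0.0338, 0.0721]
eef_rot: [0.637, 0.771, 0.0, -0.0]
contact_force: [-0.6, -0.8, -0.3]
opening: 0.45
```

```bash
python3 -c "
from h import *
pose()
f=g2w(0,150)
rows([(*(g2w(0.4,-47)),250,10.65,4),(*f,280,10.65,5)])"
```

```text
15.4 pos [491.1 -33.8  72.1] gate [  0.6 -46.3] yaw 10.85 z [-0.     0.001 -1.   ] F [-0.6 -0.8 -0.3] op 0.4496285399131891
[-0.014, -0.005, -4.448, -0.0, -0.0, 0.001]
[-0.015, -0.005, -4.448, -0.0, -0.0, 0.001]
[-0.016, -0.005, -4.448, -0.0, -0.0, 0.001]
[-0.017, -0.005, -4.448, -0.0, -0.0, 0.001]
--
[3.94, -0.008, -0.6, -0.0, 0.0, -0.0]
[3.94, -0.008, -0.6, -0.0, 0.0, -0.0]
[3.94, -0.008, -0.6, -0.0, 0.0, -0.0]
[3.94, -0.008, -0.6, -0.0, 0.0, -0.0]
[3.94, -0.008, -0.6, -0.0, 0.0, -0.0]
--
```

Call:
carry_out(motion=[0,0,-4.4,0,0,0,0,0,-4.4,0,0,0,0,0,-4.4,0,0,0,0,0,-4.4,0,0,0])

```text
clock: 15.9
tool_pos: [0.491, -0.0353, 0.2496]
eef_rot: [0.638, 0.77, -0.0, -0.0]
contact_force: [0.9, 0.5, -0.7]
opening: 0.452
```

Call:
carry_out(motion=[4,0,0,0,0,0,4,0,0,0,0,0,4,0,0,0,0,0,4,0,0,0,0,0,4,0,0,0,0,0,4,0,0,0,0,0,0,0,0,0,0,0])

```text
clock: 16.77
tool_pos: [0.4456, 0.2043, 0.2481]
eef_rot: [0.635, 0.772, 0.001, -0.001]
contact_force: [-0.4, -0.1, -0.5]
opening: 0.452
```

```bash
python3 -c "
from h import *
pose();p=snapshot('top');fit(p,'top7');print(tins(p))
for t in ['cup','bottle','brush']:
  r=finder.masks_of(p,t)
  if r: print(t,r[0]['extent'])"
```

```text
16.775 pos [445.6 204.3 248.1] gate [ -0.2 196.1] yaw 11.11 z [-0.     0.002 -1.   ] F [-0.4 -0.1 -0.5] op 0.4520397472158472
[ 331  184   63   53 2204] ((0.17470932006835938, -129.25482177734375), (110.18160247802734, 93.21501159667969), 89.9671630859375)
paint ((0.4940948486328125, -129.06265258789062), (76.6094741821289, 95.79297637939453), 0.18459652364253998)
[(np.int64(479), ((398.4975280761719, -4.040689945220947), 25.121143341064453)), (np.int64(479), ((565.0938110351562, 27.233972549438477), 25.418758392333984))]
cup [350.0, 111.9, 382.8, 156.2]
bottle [180.4, 110.3, 214.0, 147.3]
brush [361.8, 258.6, 440.5, 302.1]
```

View pics/top7.png

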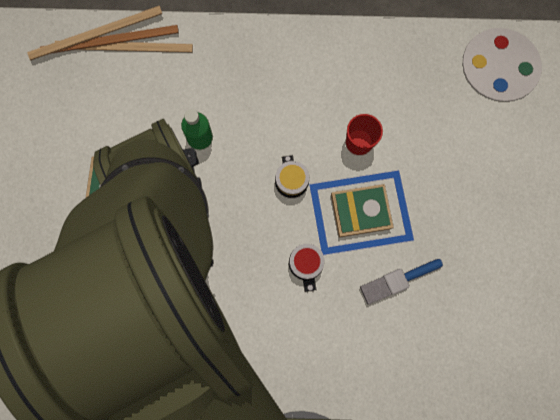

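The plaque at px (361,210) lies in the middle of the tape: gate (0.2, −129), angle 0°. The tins, cup, bottle and brush haven't moved, and the hand is high and clear.

```bash
python3 -c "
from h import *
print(workorder.finish_job())"
```

```text
the job is handed in; nothing more can be done
None
```

The plaque is wholly inside the blue taped rectangle, and I handed the job in at about 17 s of the 72 s allowed.

- **What I did:** I pushed the plaque's +x edge with two fingers to square it up and shift it sideways. That overshot by 5 mm, and a slightly slanted push on the rear edge took it out before the gap. I then pushed it straight between the tins, and no sign of the tins touching showed in the force readings. After that I backed off and raised the hand.
- **Final position:** The last top-camera check puts the plaque 0.2 mm off the centre line, about 1 mm from the bay centre lengthways and within 0.1° of square. That leaves at least 13 mm to the tape on each side.
- **Everything else:** The tins measured within 0.5 mm of before. The cup, bottle and brush are where they started, to within the finder's few pixels. The hand is about 0.25 m up and touching nothing.
- **Checks that failed:**
    - Two plaque measurements didn't work during the pushing. Once the arm hid the plaque and the finder returned a larger look-alike. Once, in the gap, the tin holders spoiled the fit.
    - I used the hand position, the forces and the pictures at those points, and the final clear view agreed with them.

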